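# Lock the bayonet lid of a bench filter holder

## Robot

A 6-joint arm with a two-finger parallel gripper is mounted at the origin on a cart in front of the work surface, level with it; the furniture and walls round the work are solid. World frame = base frame: x ahead of the robot, y to its left, z up, the work surface at z = 0. Lengths are in m, angles in rad, forces in N, time in s.
With the tool pointing down it reaches from about 0.3 to 0.775 m from the base axis. Payload 14.6 kg.
Tool frame: the origin (TCP) lies on the mounting face of the last link; the fingertips stand 199 mm ahead of it and the grasp point (between the pads) lies 180 mm ahead of it; z points along the fingers, y is the line along which they close (so a half turn about z gives the same grasp; the last joint's range is limited). The gripper opens to 94 mm and grips with 3 to 60 N. Pads are 16 mm wide; open, the fingers measure 119 mm over their backs; the gripper's body (75 mm by 177 mm) begins 78 mm behind the grasp point.
Start: joints at [1.086, 0.3, 1.521, -0, 1.321, -0.067], TCP at [0.223, 0.503, 0.405] pointing down, gripper open.
Joint ranges: [-3.03, 3.03], [-0.79, 2.21], [0.23, 2.52], [-1.04, 4.18], [0, 3.07], [-2.55, 2.55]. Speed limits (rad/s): [2.22, 2.22, 2.57, 3.14, 3.14, 3.14].

## Interface

Orientations are given as a unit quaternion [x, y, z, w].
In Python, from workcell import r gives the robot as it stands.
- The arm moves only by the shell command python3 -m handwheel 'ROWS' [OPENING] [FORCE]. ROWS is JSON, a list that holds one entry, the list of rows, each a list of 4 numbers: the shift along the world's x, y, z in cm, then the turn about the world's z in degrees. In form: [[[tx, ty, tz, twist], ...]]. A call has 1 to 20 rows; each row shifts and turns the commanded pose from where the row before left it; what a row does not reach is not made up. A row lasts 1/10 s, in which the tool goes at most 50 mm and 8.59 degrees, less where a joint would pass 70% of its speed; a pose out of reach is approached as far as the arm can. A call with a gripper value outside its range is refused whole. OPENING is the finger opening in cm, from 0 to 9.4, set as the call begins (- or left out, the last holds). The fingers move at their own pace and stop on an object; FORCE is the grip in N (left out, the last holds). Time passes only in rows, so rows that do not move let the fingers close. It gives the time, the measured TCP pose, the force, the opening and the grip force at its end, in the units of the state.
- r.get_state(): the state, without advancing time (a new reading comes with each control period).
- r.grab_frame(name): name is "side" or "top" or "wrist"; returns a dict with "frame" (400x640x3 uint8, blue, green, red), "depth" (400x640 float32, m along the optical axis (not along the pixel's ray), 0 where there is no reading), "intrinsics" (3x3 intrinsics, pixels), "R" (3x3) and "t" (3): a world point X has camera coordinates R X + t; the wrist camera has in their place "hand_eye" (4x4, takes a point from camera to tool coordinates, whose origin is the TCP and whose axes are the flange's). Camera axes: x right, y down, z forward; pixel columns grow to the right and rows downward; lengths in m; the calibration is good to about 2 mm. A picture is of the moment at which its call begins: read the wrist's pose just before it.
- r.job_done(): hands the job in; it is judged then, once.
Trained networks look in the newest picture that a camera, given by its name, has taken for a name from the list of things; names that differ only in an ending like _2 or _b are one class to them, and where a whole thing is asked for, a point or a joint stands for the part that bears it (a point fixed in the world has none). Each returns a list of dicts, best first, with "confidence" (0 to 1); they miss things now and then, are a little off and sometimes report something else, mostly with a low value. They report only what shows in the picture. A call takes as long as a camera call. They do not tell look-alikes from the thing itself.
- r.boxes_of(camera, label): "box" ([left, top, width, height] in pixels, round what is visible of it).
- r.tip_of(camera, label): "centre" ([column, row] in pixels: a listed point, or the origin of a listed thing).
The state is a dict: "t": time; "joints": joint angles; "qd": joint speeds; "joint_efforts": joint torques, N m; "eef_pos": TCP position; "tool_rot": TCP orientation; "contact_force": force on the tool from outside, world axes, zero at the start; "torque": the same for the moment, N m; "opening": finger opening in m; "grip_force": force on a finger pad.
Only numpy, scipy, OpenCV 4.12 (cv2) and the standard library are available. Lean on these libraries where they do the work, as an engineer would, in place of code of your own. Each camera call takes 0.05 s, during which the arm holds its last target. There are 200 camera calls.

## Task

Close the filter holder: take its lid by the bar handle, set it level into the bowl so that its three pins drop through the notches in the rim and rest in the slots, then turn it clockwise until the ramps have drawn it down firmly hand-tight on the seal, without ramming it or overtightening and crushing the seal. Let go of it, and leave the bottle, the spare filter and the tape roll where they are.

Things in the scene. Friction and masses are not known exactly. Their poses are not given: they have to be found in the camera images.
- holder: Aluminium filter bowl, screwed to the bench: round, 124 mm wide at the foot, 100 at the collar, 92 high, a hose barb low on its +x side. Origin: centre of the underside, z up. Under the rim a three-start bayonet: 3 notches in the rim, each leading to a slot that ramps down clockwise (seen from above).
- notch (a point): Middle of one notch at the rim's top, on the holder's +x axis; the others lie at +-120 deg. Notches are 15 mm wide and 10 deep outward from the 69 mm bore. Slot under the rim: 11.2 high, its floor 17.2 below the rim's top at the notch; roof and floor fall 0.12 mm per degree of clockwise turn; end stop at 84 deg.
- mouth (a point): Centre of the rim's top, 92 mm above the bench. The black seal ring below (52 to 68 dia) is sprung, 10 N/mm. Its height differs by 5 mm from seal to seal and is not measured, so the lid is tight anywhere from 23 to 80 deg past the notch. Tight means 8 to 22 N of pull on the pins: best is 14, when turning it slowly takes about 0.2 N m (no press or lift on the handle). Over 40 N breaks it.
- lid: Aluminium lid, about 0.3 kg: plug 66 mm dia, 26 high, with 3 radial pins 10 dia, 84 over the circle of their ends, axes 9 above the underside, one pin on +x, the others at +-120 deg. Origin: centre of the underside, z up. It stands upright on the bench. Seated, with its pins on the slot floor below the notches, its origin is 71 above the holder's.
- lid_handle (a point): Middle of the lid's black bar handle, 49 mm above the lid's underside on its axis. The bar runs along the lid's x axis, 84 long, 14 thick, 18 high; 14 free below it between two posts 52 apart.
- spare_filter: bystander: white inline filter disc, 48 dia, 46 high, lying on the bench; origin at the centre of its underside
- brown_bottle: bystander: brown sample bottle with black cap, 48 dia, 100 high, standing; origin at the centre of its underside
- tape_roll: bystander: small dark roll of tape, 53 dia, 19 high, lying flat; origin at the centre of its underside
Mind the look-alikes: they are no part of the job. Of the things that look like the lid, the larger one is meant.

How it is judged:
On the way:
1. the lid sits level in the bowl with its pins through the notches (z of lid in the frame of holder below 0.0735 m and horizontal distance between lid and holder below 0.004 m and angle between lid's own z axis and vertical below 0.08 rad), for 0.2 s.
At the end, for the whole second after the job is handed in: the lid is locked in the holder: centred within 4 mm, level within 3 degrees, drawn down at least 1.3 mm from where its pins entered, its pins pulling on the ramps with 8 to 22 N; at rest and released (contact force between holder and lid between 8 and 22 N and z of lid in the frame of holder below 0.0695 m and horizontal distance between lid and holder below 0.004 m and angle between lid's own z axis and vertical below 0.05 rad and linear speed of lid below 0.01 m/s); the robot touches nothing.
It fails at once if the lid is rammed, jammed or tightened on the holder with more than 40 N (contact force between holder and lid above 40 N).
It fails at once if the spare filter is displaced by more than 20 mm (distance of spare_filter from where it was at the start of the episode above 0.02 m).
It fails at once if the brown bottle is displaced by more than 20 mm (distance of brown_bottle from where it was at the start of the episode above 0.02 m).
It fails at once if the tape roll is displaced by more than 20 mm (distance of tape_roll from where it was at the start of the episode above 0.02 m).
It also fails if it takes over 58 s, if anything falls off the work surface, if the arm or the gripper's body presses on something with over 40 N, if the wrist force passes 120 N, or if a joint passes its speed limit or range.

## Working session

There is one attempt and no reset: what is moved stays moved. The work goes in short steps, Python scripts to look and compute and a shell command to move; the robot and the scene stay as the last step left them, time stands still between calls to the robot, and variables do not carry over. Pictures are saved under pics/ and viewed, at most 10 in all, crops included, and the job is handed in when it is done.

```bash
mkdir -p pics
cat > h.py <<'E'
import numpy as np, cv2
from workcell import r
from scipy.spatial.transform import Rotation as Ro
def cloud(f,s=None):
    K=f["intrinsics"];d=f["depth"];v,u=np.mgrid[:400,:640]
    P=np.stack([(u-K[0][2])/K[0][0]*d,(v-K[1][2])/K[1][1]*d,d],-1)
    if "R" in f and f.get("R") is not None: W=(P-np.array(f["t"]))@np.array(f["R"])
    else:
        H=np.array(f["hand_eye"]);W=P@H[:3,:3].T+H[:3,3]
        W=W@Ro.from_quat(s["tool_rot"]).as_matrix().T+np.array(s["eef_pos"])
    W[d==0]=np.nan
    return W
E
python3 - <<'E'
from h import *
np.set_printoptions(precision=3,suppress=True)
s=r.get_state();print(s)
for c in ["top","side"]:
    f=r.grab_frame(c);cv2.imwrite(f"pics/{c}0.png",f["frame"]);np.savez(f"{c}0.npz",W=cloud(f))
    W=cloud(f)
    for l in ["lid","lid_handle","holder","mouth","notch","spare_filter","brown_bottle","tape_roll"]:
        for fn in (r.tip_of,r.boxes_of):
            for q in fn(c,l)[:3]:
                if "centre" in q:
                    p=q["centre"];print(c,l,np.array(p),q["confidence"],W[int(p[1]),int(p[0])])
                elif l in("lid","holder"): print(c,l,q)
E
```

```text
{'t': 0.0, 'joints': array([ 1.086,  0.3  ,  1.522,  0.   ,  1.321, -0.067]), 'qd': array([ 0.001, -0.001, -0.001,  0.001,  0.001,  0.001]), 'joint_efforts': array([ -0.002, -53.179, -35.275,   0.071,   0.024,  -0.   ]), 'eef_pos': array([0.223, 0.503, 0.404]), 'tool_rot': array([ 0.207,  0.978, -0.001, -0.   ]), 'contact_force': array([-0.244,  0.175, -0.042]), 'torque': array([-0.028,  0.013, -0.013]), 'grip_force': 0.0, 'opening': 0.09412515146979944}
top lid [232.  211.3] 0.9 [0.477 0.211 0.024]
top lid [276.  207.5] 0.55 [0.526 0.1   0.02 ]
top lid {'box': [219.7, 187.7, 27.4, 38.0], 'confidence': 0.8}
top lid {'box': [264.6, 191.0, 21.6, 23.6], 'confidence': 0.52}
top lid_handle [274.1 198.3] 0.54 [0.539 0.109 0.041]
top holder [371.  241.5] 0.96 [ 0.441 -0.179  0.08 ]
top holder {'box': [348.2, 205.7, 43.2, 56.9], 'confidence': 0.64}
top mouth [375.3 224.2] 0.71 [ 0.52  -0.178  0.048]
top notch [383.  214.7] 0.79 [ 0.532 -0.193  0.082]
top spare_filter [290.6 245.4] 0.71 [0.409 0.024 0.029]
top spare_filter [233.9 212.7] 0.3 [0.472 0.206 0.028]
top brown_bottle [309.  188.1] 0
[... 165 characters left out ...]
21 0.096 0.019]
side lid [275.2 172.1] 0.57 [0.474 0.189 0.019]
side lid {'box': [259.1, 158.2, 30.9, 19.1], 'confidence': 0.9}
side lid {'box': [292.3, 177.6, 17.1, 16.0], 'confidence': 0.67}
side lid_handle [299.  178.3] 0.7 [0.522 0.113 0.038]
side lid_handle [274.1 157.2] 0.58 [0.482 0.215 0.053]
side holder [330.5 265.7] 0.89 [ 0.471 -0.216  0.065]
side holder {'box': [304.4, 227.1, 61.7, 59.7], 'confidence': 0.72}
side mouth [331.3 239.5] 0.83 [ 0.505 -0.146  0.06 ]
side notch [347.4 239.9] 0.73 [ 0.527 -0.18   0.085]
side spare_filter [272.8 214.1] 0.67 [0.414 0.021 0.021]
side brown_bottle [348.2 190.9] 0.86 [0.627 0.015 0.038]
side tape_roll [322.6 324.3] 0.73 [ 0.418 -0.3    0.002]
```

Run:
```python
import cv2
f=cv2.imread("pics/top0.png");cv2.imwrite("pics/topc.png",cv2.resize(f[165:295,200:440],(800,433),interpolation=2))
```

```text
(no output)
```

View pics/topc.png

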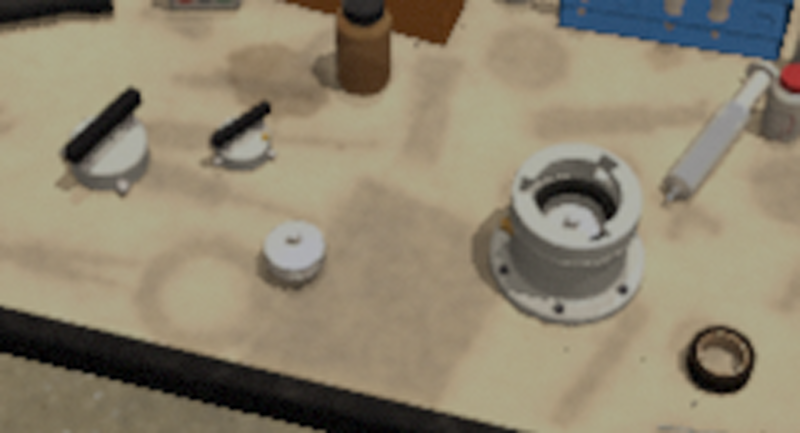

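Candidates for the lid are the large knob disc at top px (232,211) and the small one at (276,207). I choose the larger one at (232,211). The holder is at (373,230). Next I move over the lid for a close look.

```bash
python3 -m handwheel '[[[2,-2.4,0,0],[2,-2.4,0,0],[2,-2.4,0,0],[2,-2.4,0,0],[2,-2.4,0,0],[2,-2.4,0,0],[2,-2.4,0,0],[2,-2.4,0,0],[2,-2.4,0,0],[2,-2.4,0,0],[2,-2.4,0,0],[2,-2.4,0,0],[0,0,0,0],[0,0,0,0]]]'
python3 - <<'E'
from h import *
np.set_printoptions(precision=4,suppress=True)
s=r.get_state();f=r.grab_frame("wrist");cv2.imwrite("pics/w1.png",f["frame"]);W=cloud(f,s);np.savez("w1.npz",W=W,frame=f["frame"])
print(s["eef_pos"],f["hand_eye"],s["joints"])
for l in ["lid","lid_handle"]:
  for q in r.tip_of("wrist",l): p=q["centre"];print(l,p,q["confidence"],W[int(p[1]),int(p[0])])
m=(W[...,2]>.05)&(W[...,2]<.07)
n,lab,st,c=cv2.connectedComponentsWithStats(m.astype(np.uint8))
for i in range(1,n):
  if st[i][4]>100:
    P=W[lab==i];rc=cv2.minAreaRect(P[:,:2].astype(np.float32)*1000);print(st[i],rc,np.median(P,0),np.percentile(P[:,2],[5,95]))
E
```

```text
t: 3.1
eef_pos: [0.4633, 0.2144, 0.4046]
tool_rot: [0.208, 0.978, -0.0, -0.0]
contact_force: [-0.7, 0.2, -1.0]
opening: 0.0938
grip_force: 0.0
[0.4633 0.2144 0.4046] [[ 0.0011 -0.9708 -0.2399  0.0687]
 [ 1.      0.0011  0.0001 -0.0002]
 [ 0.0002 -0.2399  0.9708  0.0197]
 [ 0.      0.      0.      1.    ]] [ 0.3618  0.212   1.6316  0.0001  1.2983 -0.79  ]
lid [263.2, 259.2] 0.79 [0.5144 0.1303 0.0434]
lid [329.1, 195.5] 0.64 [0.4754 0.2231 0.0581]
lid_handle [258.3, 273.1] 0.92 [0.5272 0.1179 0.0421]
lid_handle [328.2, 206.7] 0.79 [0.4849 0.2179 0.0589]
[631   1   9  29 146] ((437.6939697265625, 532.1719360351562), (8.251232147216797, 23.211259841918945), 79.70600891113281) [0.4361 0.5319 0.0529] [0.0501 0.059 ]
[ 322  166   17   83 1143] ((489.4590759277344, 218.7855987548828), (14.047725677490234, 84.16104125976562), 69.07716369628906) [0.4863 0.2197 0.0578] [0.0548 0.0592]
[ 357  343   69   42 1511] ((689.9274291992188, 201.12973022460938), (49.31195068359375, 65.38736724853516), 6.138386249542236) [0.6771 0.2074 0.0626] [0.0513 0.0668]
[214 364  45  32 571] ((626.9669799804688, 48.180824279785156), (48.16636276245117, 23.62761878967285), 45.07529067993164) [0.6187 0.0545 0.0601] [0.0508 0.0689]
```

View pics/w1.png

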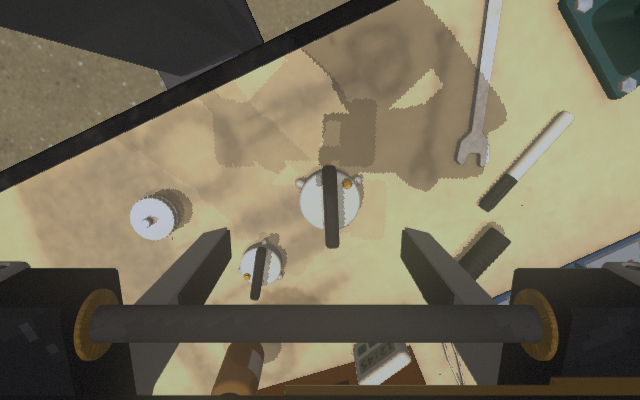

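The large lid's bar is 84 mm long, centred at px (330,206), and its rear pins are at (300,183) and (358,181). The lid's +x therefore points down in the image, about -21° in world. The small look-alike is at (260,268). Next I look at the holder.

```bash
python3 -m handwheel '[[[0,-3,-0.4,0],[0,-3,-0.4,0],[0,-3,-0.4,0],[0,-3,-0.4,0],[0,-3,-0.4,0],[0,-3,-0.4,0],[0,-3,-0.4,0],[0,-3,-0.4,0],[0,-3,-0.4,0],[0,-3,-0.4,0],[0,-3,-0.4,0],[0,-3,-0.4,0],[0,-3,-0.4,0],[0,0,0,0],[0,0,0,0],[0,0,0,0]]]'
python3 - <<'E'
from h import *
np.set_printoptions(precision=4,suppress=True)
s=r.get_state();f=r.grab_frame("wrist");W=cloud(f,s);np.savez("w2.npz",W=W,frame=f["frame"])
print(s["eef_pos"],s["joints"])
for l in ["mouth","notch","holder"]:
  for q in r.tip_of("wrist",l): p=q["centre"];print(l,p,q["confidence"],W[int(p[1]),int(p[0])])
m=(W[...,2]>.086)&(W[...,2]<.098)&(np.hypot(W[...,0]-.5,W[...,1]+.18)<.09)
v,u=np.nonzero(m);print(u.min(),u.max(),v.min(),v.max(),np.median(W[m],0))
P=W[m];A=np.c_[2*P[:,:2],np.ones(len(P))]
hull=cv2.convexHull(P[:,:2].astype(np.float32))[:,0]
A=np.c_[2*hull,np.ones(len(hull))];x=np.linalg.lstsq(A,(hull**2).sum(1),rcond=None)[0];c=x[:2];print("c",c,np.sqrt(x[2]+c@c))
for it in range(2):
  d=P[:,:2]-c;rad=np.hypot(*d.T);a=np.degrees(np.arctan2(d[:,1],d[:,0]))
  print([ (b,int(((rad>.0375)&(rad<.0435)&(np.abs(a-b-2.5)<2.5)).sum())) for b in range(-180,180,5)]);break
cv2.imwrite("pics/w2.png",cv2.resize(f["frame"][max(0,v.min()-20):v.max()+40,max(0,u.min()-30):u.max()+30],None,fx=3.5,fy=3.5)[:600,:800])
E
```

```text
t: 4.85
eef_pos: [0.4633, -0.1743, 0.3528]
tool_rot: [0.207, 0.978, 0.0, 0.0]
contact_force: [-0.5, 0.6, -0.2]
opening: 0.0938
grip_force: 0.0
[ 0.4633 -0.1743  0.3528] [-0.4338  0.2292  1.7369  0.0001  1.1754 -1.588 ]
mouth [337.3, 240.9] 0.57 [ 0.5063 -0.1728  0.047 ]
notch [334.7, 290.1] 0.7 [ 0.5317 -0.1884  0.0816]
holder [329.3, 212.3] 0.65 [ 0.4798 -0.1691  0.0476]
268 401 175 302 [ 0.4879 -0.1671  0.0922]
c [ 0.4909 -0.1709] 0.0498033894931133
[(-180, 40), (-175, 38), (-170, 41), (-165, 37), (-160, 26), (-155, 0), (-150, 0), (-145, 0), (-140, 0), (-135, 54), (-130, 37), (-125, 36), (-120, 36), (-115, 37), (-110, 37), (-105, 32), (-100, 39), (-95, 34), (-90, 37), (-85, 30), (-80, 35), (-75, 32), (-70, 32), (-65, 34), (-60, 34), (-55, 35), (-50, 34), (-45, 31), (-40, 20), (-35, 0), (-30, 0), (-25, 0), (-20, 0), (-15, 31), (-10, 32), (-5, 33), (0, 33), (5, 35), (10, 31), (15, 31), (20, 37), (25, 28), (30, 35), (35, 32), (40, 35), (45, 36), (50, 33), (55, 34), (60, 37), (65, 36), (70, 36), (75, 39), (80, 42), (85, 0), (90, 0), (95, 0), (100, 1), (105, 35), (110, 39), (115, 43), (120, 38), (125, 38), (130, 43), (135, 40), (140, 40), (145, 39), (150, 39), (155, 39), (160, 42), (165, 42), (170, 38), (175, 42)]
```

View pics/w2.png

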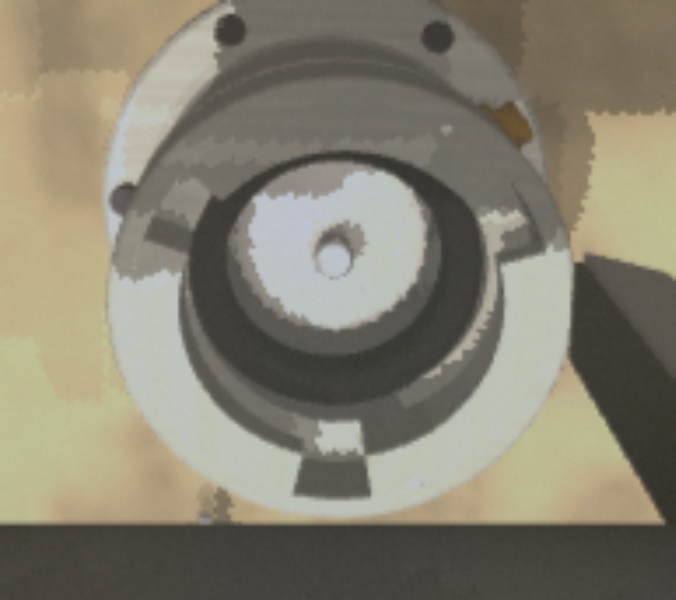

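Run:
```python
from h import *
from scipy.optimize import least_squares
np.set_printoptions(precision=4,suppress=True)
W=np.load("w2.npz")["W"];Z=W[...,2]
P=W[(np.abs(Z-.092)<.003)&(np.hypot(W[...,0]-.4909,W[...,1]+.1709)<.055)]
print("rimz",np.median(P[:,2]))
# rotation/centre fit: model mask of rim with notches on a raster
g=.0005;img=np.zeros((280,280),np.float32);c0=np.array([.4909,-.1709])
ij=np.round((P[:,:2]-c0)/g).astype(int)+140;img[ij[:,0],ij[:,1]]=1
img=cv2.morphologyEx(img,cv2.MORPH_CLOSE,np.ones((5,5)))
I,J=np.mgrid[:280,:280];X=(np.stack([I,J],-1)-140)*g
def model(p):
    d=X-p[:2];rd=np.hypot(d[...,0],d[...,1]);m=(rd<.05)&(rd>.0345)
    for k in range(3):
        a=p[2]+k*2*np.pi/3;l=d[...,0]*np.cos(a)+d[...,1]*np.sin(a);t=-d[...,0]*np.sin(a)+d[...,1]*np.cos(a)
        m&=~((l>0)&(l<.0445)&(np.abs(t)<.0075))
    return cv2.GaussianBlur(m.astype(np.float32),(0,0),2)
im=cv2.GaussianBlur(img,(0,0),2)
from scipy.optimize import minimize
f=lambda q:((model([q[0]/1e3,q[1]/1e3,np.radians(q[2])])-im)**2).sum()
b=minimize(f,[0,0,-26],method="Nelder-Mead",options=dict(initial_simplex=[[0,0,-26],[1.5,0,-26],[0,1.5,-26],[0,0,-22]]))
print("holder",c0*1e3+b.x[:2],b.x[2],b.fun)
# lid
W=np.load("w1.npz")["W"];Z=W[...,2];R=np.hypot(W[...,0]-.489,W[...,1]-.219)
B=W[(Z>.053)&(Z<.063)&(R<.05)];print("bar",cv2.minAreaRect(B[:,:2].astype(np.float32)*1e3),"z",np.median(B[:,2]))
D=W[(np.abs(Z-.026)<.004)&(R<.05)];print("disc z",np.median(D[:,2]))
H=cv2.convexHull(D[:,:2].astype(np.float32)*1e3)[:,0]
s=least_squares(lambda q:np.hypot(*(H-q[:2]).T)-33,[489,219],loss="soft_l1");print("disc",s.x,s.fun)
Q=W[(Z>.006)&(Z<.0155)&(R>.035)&(R<.043)];d=Q[:,:2]-s.x/1e3;a=np.degrees(np.arctan2(d[:,1],d[:,0]))
print(np.histogram(a,np.arange(-180,181,10)))
```

```text
rimz 0.09219997894374596
holder [ 490.8641 -170.8033] -26.080137549395822 111.95277404785156
bar ((489.5752258300781, 218.74118041992188), (14.047725677490234, 83.9123306274414), 69.07716369628906) z 0.05781389672745102
disc z 0.026248046033420347
disc [489.3486 218.8162] [ 0.112  -0.0616 -0.2316 -0.2351  0.1026  0.1969 -0.2773 -0.4594 -0.1284
 -0.1936 -0.184  -0.3078 -0.0925 -0.4625 -0.527  -0.0937 -0.0924 -0.0428
 -0.0466 -0.1523 -0.3628 -0.1094 -0.0951 -0.1401 -0.172   0.0559 -0.0437
 -0.18   -0.1417 -0.008  -0.313  -0.3119 -0.139  -0.3386 -0.1128 -0.0316
 -0.2361 -0.1972  0.0451 -0.1376 -0.073  -0.0608 -0.0248  0.0061 -0.1858
 -0.3883 -0.3762 -0.5492 -0.8571]
(array([ 0,  0,  0, 34, 19,  0,  0,  0,  0,  0,  0,  0,  0,  0,  0,  0,  0,
        0,  0,  0,  0,  0,  0,  0,  0,  0,  0, 22, 26,  0,  0,  0,  0,  0,
        0,  0]), array([-180, -170, -160, -150, -140, -130, -120, -110, -100,  -90,  -80,
        -70,  -60,  -50,  -40,  -30,  -20,  -10,    0,   10,   20,   30,
         40,   50,   60,   70,   80,   90,  100,  110,  120,  130,  140,
        150,  160,  170,  180]))
```

```bash
python3 -m handwheel '[[[0.2,3,0,0.3],[0.2,3,0,0.3],[0.2,3,0,0.3],[0.2,3,0,0.3],[0.2,3,0,0.3],[0.2,3,0,0.3],[0.2,3,0,0.3],[0.2,3,0,0.3],[0.2,3,0,0.3],[0.2,3,0,0.3],[0.2,3,0,0],[0.2,3,0,0],[0.22,3.31,0,0],[0,0,0,0],[0,0,0,0]]]' 5
python3 -m handwheel '[[[0,0,-1.5,0],[0,0,-1.5,0],[0,0,-1.5,0],[0,0,-1.5,0],[0,0,-1.5,0],[0,0,-1.5,0],[0,0,-1.2,0],[0,0,0,0],[0,0,0,0]]]'
```

```text
t: 6.55
eef_pos: [0.489, 0.2183, 0.3525]
tool_rot: [0.181, 0.984, -0.0, -0.0]
contact_force: [0.5, 0.3, 0.1]
opening: 0.0503
grip_force: 0.0
t: 7.45
eef_pos: [0.4895, 0.2175, 0.251]
tool_rot: [0.182, 0.983, 0.0, 0.0]
contact_force: [0.4, -0.5, -0.3]
opening: 0.0501
grip_force: 0.0
```

```bash
python3 -m handwheel '[[[0,0.1,-0.7,0],[0,0,-0.7,0],[0,0,-0.6,0],[0,0,0,0],[0,0,0,0]]]' && python3 -m handwheel '[[[0,0,0,0],[0,0,0,0],[0,0,0,0],[0,0,0,0],[0,0,0,0],[0,0,0,0]]]' 0.8 45
```

```text
t: 7.95
eef_pos: [0.4894, 0.2188, 0.2305]
tool_rot: [0.182, 0.983, -0.0, -0.0]
contact_force: [0.1, 0.4, -0.3]
opening: 0.05
grip_force: 0.0
t: 8.55
eef_pos: [0.4894, 0.2188, 0.2307]
tool_rot: [0.182, 0.983, 0.0, 0.0]
contact_force: [-0.1, 0.6, -0.5]
opening: 0.0137
grip_force: 45.0
```

```bash
python3 -m handwheel '[[[0,0,0.7,0],[0,0,1.5,0],[0,0,2,0],[0,0,2,0],[0,0,2,0],[0,0,2,0],[0,0,1.3,0],[0,0,0,0]]]'
python3 -m handwheel '[[[0.14,-1,0,-0.2],[0,-2,0,-0.5],[0,-2.5,0,-0.5],[0,-2.5,0,-0.5],[0,-2.5,0,-0.5],[0,-2.5,0,-0.5],[0,-2.5,0,-0.5],[0,-2.5,0,-0.5],[0,-2.5,0,-0.5],[0,-2.5,0,-0.5],[0,-2.5,0,-0.5],[0,-2.5,0,0],[0,-2.5,0,0],[0,-2.5,0,0],[0,-2.5,0,0],[0,-2.5,0,0],[0,-0.96,0,0],[0,0,0,0],[0,0,0,0],[0,0,0,0]]]'
python3 - <<'E'
from h import *
np.set_printoptions(precision=4,suppress=True)
s=r.get_state();f=r.grab_frame("wrist");W=cloud(f,s);np.savez("w3.npz",W=W,frame=f["frame"])
cv2.imwrite("pics/w3.png",f["frame"]);print(s["eef_pos"],s["contact_force"],s["torque"])
E
```

```text
t: 9.35
eef_pos: [0.4894, 0.2188, 0.3472]
tool_rot: [0.182, 0.983, 0.001, 0.001]
contact_force: [-0.3, 0.4, -3.8]
opening: 0.0134
grip_force: 45.0
t: 11.35
eef_pos: [0.4908, -0.17, 0.3454]
tool_rot: [0.226, 0.974, 0.0, -0.0]
contact_force: [0.1, 0.5, -3.8]
opening: 0.0132
grip_force: 45.0
[ 0.4908 -0.17    0.3454] [ 0.1491  0.527  -3.8264] [-0.001  -0.009   0.0074]
```

View pics/w3.png

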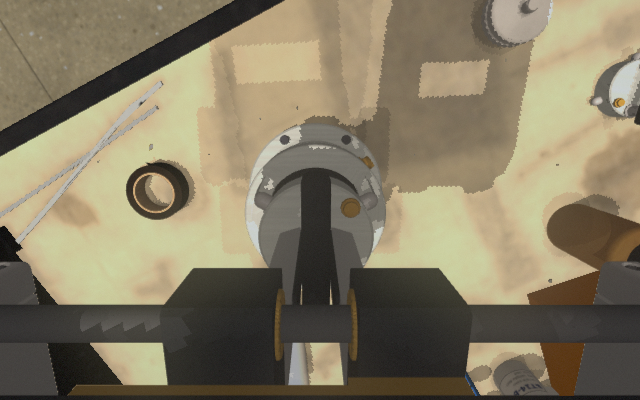

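The lid is held above the bowl, with its bar at px (315,200) and rear pins at (265,195) and (370,195). I check its pose against the holder fit.

Run:
```python
from h import *
from scipy.optimize import least_squares
np.set_printoptions(precision=3,suppress=True)
W=np.load("w3.npz")["W"];Z=W[...,2];R=np.hypot(W[...,0]-.4909,W[...,1]+.1708)
v,u=np.mgrid[:400,:640]
D=W[(np.abs(Z-.141)<.004)&(R<.05)&(v<235)];print("disc z",np.median(D[:,2]),len(D))
pl=np.linalg.lstsq(np.c_[D[:,:2]-D[:,:2].mean(0),np.ones(len(D))],D[:,2],rcond=None)[0];print("slope",pl)
ang=np.radians(-26.1);e=np.array([np.cos(ang),np.sin(ang)])
H=cv2.convexHull(D[:,:2].astype(np.float32)*1e3)[:,0]
H=H[(H-[490.9,-170.8])@e<-8]
s=least_squares(lambda q:np.hypot(*(H-q).T)-33,[490.9,-170.8],loss="soft_l1",f_scale=.3);print("disc",s.x,s.fun)
B=W[(Z>.17)&(Z<.178)&(R<.055)&(v<235)];P=B[:,:2]*1e3;rc=cv2.minAreaRect(P.astype(np.float32));print("bar",rc,np.median(B[:,2]))
n=np.array([-e[1],e[0]]);c=np.array(rc[0]);print("bar end",((P-[490.9,-170.8])@e).min(),"across rel holder",(c-[490.9,-170.8])@n)
Q=W[(Z>.118)&(Z<.131)&(R>.036)&(R<.045)&(v<235)];d=Q[:,:2]-s.x/1e3;a=np.degrees(np.arctan2(d[:,1],d[:,0]))
for m in (a>0,a<0): print("pin",np.median(a[m]),m.sum())
```

```text
disc z 0.14099560607590167 2832
slope [0.007 0.003 0.141]
disc [ 490.671 -170.095] [-0.136 -0.061 -0.071 -0.138 -0.052 -0.058 -0.135 -0.118 -0.094 -0.053
  0.126  0.016  0.17   0.168  0.117  0.015  0.043  0.071  0.002 -0.006
 -0.015  0.055  0.087 -0.005  0.004  0.025  0.034 -0.061 -0.199 -0.185
 -0.096 -0.046 -0.149]
bar ((465.78326416015625, -157.8740234375), (13.644669532775879, 28.514179229736328), 63.39861297607422) 0.1726249461522814
bar end -42.49850702480586 across rel holder 0.5580474818892612
pin 95.9568364588102 165
pin -148.01965209434857 141
```

```bash
python3 -m handwheel '[[[0,-0.06,-0.4,0],[0,0,-0.7,0],[0,0,-0.7,0],[0,0,-0.4,0],[0,0,0,0]]]'; python3 -m handwheel '[[[0,0,-0.2,0],[0,0,-0.2,0],[0,0,-0.2,0],[0,0,0,0]]]'
```

```text
t: 11.9
eef_pos: [0.4907, -0.1713, 0.3228]
tool_rot: [0.226, 0.974, 0.0, -0.001]
contact_force: [0.9, 0.1, -3.9]
opening: 0.0134
grip_force: 45.0
t: 12.3
eef_pos: [0.4907, -0.1714, 0.3174]
tool_rot: [0.226, 0.974, 0.0, -0.0]
contact_force: [0.7, 0.1, -3.8]
opening: 0.0139
grip_force: 45.0
```

```bash
python3 -m handwheel '[[[0,0,-0.2,0],[0,0,-0.2,0],[0,0,-0.2,0],[0,0,0,0]]]'
```

```text
t: 12.7
eef_pos: [0.4907, -0.1714, 0.3113]
tool_rot: [0.226, 0.974, 0.0, -0.0]
contact_force: [-0.5, 0.6, -3.3]
opening: 0.0138
grip_force: 45.0
```

```bash
python3 -m handwheel '[[[0,0,-0.2,0],[0,0,-0.2,0],[0,0,-0.2,0],[0,0,-0.15,0],[0,0,0,0]]]'
```

```text
t: 13.2
eef_pos: [0.4907, -0.1714, 0.3039]
tool_rot: [0.226, 0.974, 0.0, -0.0]
contact_force: [0.2, -0.9, -3.8]
opening: 0.014
grip_force: 45.0
```

```bash
python3 -m handwheel '[[[0,0,-0.05,0],[0,0,-0.05,0],[0,0,0,0],[0,0,0,0]]]'
```

```text
t: 13.6
eef_pos: [0.4908, -0.1714, 0.3032]
tool_rot: [0.226, 0.974, -0.0, 0.0]
contact_force: [0.1, 0.0, -3.8]
opening: 0.0135
grip_force: 45.0
```

```bash
python3 -m handwheel '[[[0,0,-0.05,0],[0,0,-0.03,0],[0,0,0,0],[0,0,0,0]]]'
```

```text
t: 14.0
eef_pos: [0.4907, -0.1714, 0.3023]
tool_rot: [0.226, 0.974, -0.0, -0.0]
contact_force: [-0.7, -0.5, -3.9]
opening: 0.0134
grip_force: 45.0
```

```bash
python3 -m handwheel '[[[0,0,-0.04,0],[0,0,0,0],[0,0,0,0]]]'
```

```text
t: 14.3
eef_pos: [0.4908, -0.1714, 0.302]
tool_rot: [0.226, 0.974, 0.0, 0.0]
contact_force: [-0.2, -0.9, -3.2]
opening: 0.0135
grip_force: 45.0
```

```bash
python3 -m handwheel '[[[0,0,-0.03,0],[0,0,0,0],[0,0,0,0]]]'; python3 -m handwheel '[[[0,0,-0.02,0],[0,0,0,0],[0,0,0,0]]]'; python3 -c "
from h import *
s=r.get_state();print(s['contact_force'],s['torque'],s['eef_pos'])"
```

```text
t: 14.6
eef_pos: [0.4908, -0.1714, 0.3016]
tool_rot: [0.226, 0.974, 0.0, -0.0]
contact_force: [0.2, -0.9, -3.5]
opening: 0.0136
grip_force: 45.0
t: 14.9
eef_pos: [0.4908, -0.1714, 0.3015]
tool_rot: [0.226, 0.974, 0.0, 0.0]
contact_force: [-0.8, 0.1, -2.7]
opening: 0.0135
grip_force: 45.0
[-0.83909117  0.11547404 -2.74845998] [-0.00494402 -0.04894472 -0.04996071] [ 0.49076882 -0.17141314  0.3014685 ]
```

```bash
cat > s.py <<'E'
from h import *
s=r.get_state();print("F",np.round(s['contact_force'],2),"M",np.round(s['torque'],3),"z",np.round(s['eef_pos'],4),"yaw",round(float(np.degrees(2*np.arctan2(s['tool_rot'][1],s['tool_rot'][0]))),2), "j6",round(float(s["joints"][5]),3))
E
python3 s.py; python3 -m handwheel '[[[0,0,0,-1],[0,0,-0.02,-2],[0,0,-0.024,-2],[0,0,-0.024,-2],[0,0,-0.024,-2],[0,0,0,0]]]'; python3 s.py
```

```text
F [-0.84  0.12 -2.75] M [-0.005 -0.049 -0.05 ] z [ 0.4908 -0.1714  0.3015] yaw 153.86 j6 -1.521
t: 15.5
eef_pos: [0.4908, -0.1714, 0.3005]
tool_rot: [0.302, 0.953, 0.0, 0.0]
contact_force: [0.2, 0.2, -2.6]
opening: 0.0137
grip_force: 45.0
F [ 0.16  0.16 -2.61] M [-0.002  0.035 -0.041] z [ 0.4908 -0.1714  0.3005] yaw 144.79 j6 -1.363
```

```bash
for i in 1; do python3 -m handwheel '[[[0,0,-0.024,-2],[0,0,-0.024,-2],[0,0,-0.024,-2],[0,0,0,0]]]' >/dev/null; python3 s.py; python3 -m handwheel '[[[0,0,-0.024,-2],[0,0,-0.024,-2],[0,0,0,0]]]' >/dev/null; python3 s.py; done
```

```text
F [-0.58 -0.15 -3.82] M [-0.005  0.074  0.041] z [ 0.4908 -0.1714  0.2998] yaw 138.86 j6 -1.259
F [ 0.31  0.72 -3.16] M [-0.018  0.061 -0.081] z [ 0.4908 -0.1714  0.2994] yaw 134.9 j6 -1.19
```

```bash
cat > s.py <<'E'
from h import *
L=[]
for i in range(4):
    s=r.get_state();L.append(np.r_[s['contact_force'],s['torque']]);r.grab_frame("side") if i<3 else 0
L=np.array(L);print(round(s["t"],2),"F",np.round(L.mean(0),2)[:3],"Mz",np.round(L[:,5],3),"z",np.round(s['eef_pos'],4),"turn",round(153.86-float(np.degrees(2*np.arctan2(s['tool_rot'][1],s['tool_rot'][0]))),2))
E
python3 s.py
python3 -m handwheel '[[[0,0,-0.024,-2],[0,0,-0.024,-2],[0,0,0,0]]]' >/dev/null; python3 s.py; python3 -m handwheel '[[[0,0,-0.024,-2],[0,0,-0.024,-2],[0,0,0,0]]]' >/dev/null; python3 s.py
```

```text
16.35 F [ 0.3   0.66 -2.62] Mz [-0.081  0.029 -0.022 -0.021] z [ 0.4908 -0.1714  0.2993] turn 18.91
16.8 F [-0.14  0.38 -3.04] Mz [-0.037 -0.002 -0.008  0.015] z [ 0.4908 -0.1714  0.2988] turn 22.92
17.25 F [-0.28 -0.08 -2.79] Mz [-0.035 -0.025 -0.002 -0.001] z [ 0.4908 -0.1714  0.2984] turn 26.91
```

```bash
python3 -m handwheel '[[[0,0,-0.024,-2],[0,0,-0.024,-2],[0,0,0,0]]]' >/dev/null; python3 s.py; python3 -m handwheel '[[[0,0,-0.024,-2],[0,0,-0.024,-2],[0,0,0,0]]]' >/dev/null; python3 s.py
```

```text
17.7 F [-0.27 -0.3  -1.38] Mz [-0.013 -0.066 -0.036 -0.034] z [ 0.4908 -0.1714  0.298 ] turn 30.92
18.15 F [ 0.26 -0.58  1.81] Mz [-0.002 -0.058 -0.082 -0.022] z [ 0.4908 -0.1715  0.2977] turn 34.92
```

```bash
python3 -m handwheel '[[[0,0,-0.024,-2],[0,0,-0.024,-2],[0,0,0,0]]]' >/dev/null; python3 s.py; python3 -m handwheel '[[[0,0,-0.024,-2],[0,0,-0.024,-2],[0,0,0,0]]]' >/dev/null; python3 s.py
```

```text
18.6 F [ 0.34 -0.11  5.09] Mz [ 0.013 -0.071 -0.041 -0.023] z [ 0.4909 -0.1715  0.2973] turn 38.9
19.05 F [-0.33 -0.13  7.85] Mz [ 0.032  0.002 -0.016  0.025] z [ 0.4909 -0.1715  0.2971] turn 42.9
```

```bash
python3 -m handwheel '[[[0,0,0.05,0],[0,0,0,0]]]' >/dev/null; python3 s.py; python3 -m handwheel '[[[0,0,0.05,0],[0,0,0,0]]]' >/dev/null; python3 s.py;  python3 -m handwheel '[[[0,0,0.03,0],[0,0,0,0]]]' >/dev/null; python3 s.py
```

```text
19.4 F [ 1.86 -0.44  5.43] Mz [ 0.046 -0.031  0.051  0.037] z [ 0.4909 -0.1715  0.2973] turn 42.95
19.75 F [ 2.96 -0.51  2.96] Mz [0.046 0.059 0.04  0.014] z [ 0.4908 -0.1715  0.2975] turn 42.99
20.1 F [ 3.77 -1.06 -0.77] Mz [0.038 0.024 0.051 0.042] z [ 0.4907 -0.1714  0.2976] turn 43.0
```

```bash
python3 -m handwheel '[[[0,0,0.02,0],[0,0,0,0]]]' >/dev/null; python3 s.py; python3 -m handwheel '[[[0,0,-0.012,-1],[0,0,-0.012,-1],[0,0,0,0]]]' >/dev/null; python3 s.py
```

```text
20.45 F [ 4.06 -1.29 -5.35] Mz [0.065 0.039 0.053 0.061] z [ 0.4907 -0.1714  0.2976] turn 43.0
20.9 F [ 1.15  0.93 -6.33] Mz [0.107 0.14  0.148 0.128] z [ 0.4906 -0.1713  0.2974] turn 44.99
```

```bash
cat > q.py <<'E'
from h import *
s=r.get_state();print(s["t"],"F",np.round(s['contact_force'],2),"Mz",round(s['torque'][2],3))
E
python3 -m handwheel '[[[0,0,-0.03,-0.5],[0,0,-0.012,-1]]]' >/dev/null; python3 q.py;  python3 -m handwheel '[[[0,0,-0.012,-1]]]' >/dev/null; python3 q.py; python3 s.py
```

```text
21.1 F [ 0.19  1.7  -3.98] Mz 0.253
21.2 F [ 0.34  1.76 -3.65] Mz 0.288
21.35 F [ 0.04  1.66 -4.07] Mz [0.288 0.134 0.188 0.164] z [ 0.4907 -0.1714  0.2972] turn 47.51
```

```bash
python3 -m handwheel '[[[0,0,-0.003,-0.25]]]' >/dev/null; python3 q.py;  python3 -m handwheel '[[[0,0,-0.003,-0.25]]]' >/dev/null; python3 q.py;python3 -m handwheel '[[[0,0,-0.003,-0.25]]]' >/dev/null; python3 q.py;  python3 -m handwheel '[[[0,0,-0.003,-0.25]]]' >/dev/null; python3 q.py; python3 -m handwheel '[[[0,0,-0.003,-0.25]]]' >/dev/null; python3 q.py;  python3 -m handwheel '[[[0,0,-0.003,-0.25]]]' >/dev/null; python3 q.py; python3 s.py
```

```text
21.45 F [ 0.73  2.14 -3.19] Mz 0.206
21.55 F [ 0.03  2.1  -2.18] Mz 0.325
21.65 F [ 0.09  1.05 -3.86] Mz 0.3
21.75 F [ 0.34  1.55 -1.64] Mz 0.284
21.85 F [ 0.42  1.43 -2.54] Mz 0.292
21.95 F [-0.89  1.29 -2.37] Mz 0.277
22.1 F [-0.42  0.72 -2.45] Mz [0.277 0.259 0.278 0.241] z [ 0.4908 -0.1714  0.2971] turn 49.0
```

```bash
cat > s.py <<'E'
from h import *
L=[]
for i in range(5):
    s=r.get_state();L.append(np.r_[s['contact_force'],s['torque'],s['eef_pos'],np.degrees(2*np.arctan2(s['tool_rot'][1],s['tool_rot'][0]))]);r.grab_frame("side") if i<4 else 0
L=np.array(L);m=L.mean(0);print(round(s["t"],2),"F",np.round(m[:3],2),"Mz",round(m[5],3),"xyz mm",np.round(m[6:9]*1e3,2),"turn",round(153.86-m[9],2))
E
python3 s.py
for i in 1; do python3 -m handwheel '[[[0,0,-0.04,0],[0,0,0,0]]]' >/dev/null; python3 s.py; python3 -m handwheel '[[[0,0,-0.04,0],[0,0,0,0]]]' >/dev/null; python3 s.py; python3 -m handwheel '[[[0,0,-0.04,0],[0,0,0,0]]]' >/dev/null; python3 s.py; done
```

```text
22.3 F [-0.37  0.99 -2.5 ] Mz 0.259 xyz mm [ 490.79 -171.43  297.05] turn 49.0
22.7 F [-1.66  1.88  3.76] Mz 0.16 xyz mm [ 490.8  -171.44  296.9 ] turn 49.0
23.1 F [-2.76  1.62  8.66] Mz 0.08 xyz mm [ 490.84 -171.47  296.79] turn 49.01
23.5 F [-3.84  2.69 11.57] Mz 0.039 xyz mm [ 490.87 -171.48  296.66] turn 49.01
```

```bash
python3 -m handwheel '[[[0,0,0.04,0],[0,0,0.04,0],[0,0,0.02,0],[0,0,0,0]]]' >/dev/null; python3 s.py
python3 -m handwheel '[[[0,0,0,0],[0,0,0,0],[0,0,0,0],[0,0,0,0],[0,0,0,0]]]' 3.5; python3 s.py
python3 - <<'E'
from h import *
s=r.get_state();f=r.grab_frame("wrist");np.savez("w4.npz",W=cloud(f,s),frame=f["frame"])
W=cloud(f,s);Z=W[...,2];R=np.hypot(W[...,0]-.4909,W[...,1]+.1708);v=np.mgrid[:400,:640][0]
B=W[(Z>.120)&(Z<.135)&(R<.055)&(v<235)];print(cv2.minAreaRect((B[:,:2]*1e3).astype(np.float32)),np.median(B[:,2]))
E
```

```text
24.1 F [2.33 0.   2.87] Mz 0.041 xyz mm [ 490.88 -171.49  296.89] turn 49.0
t: 24.6
eef_pos: [0.4907, -0.1714, 0.2967]
tool_rot: [0.61, 0.793, -0.0, -0.0]
contact_force: [0.4, -0.3, -0.7]
opening: 0.0349
grip_force: 0.0
24.8 F [ 0.6  -0.07 -0.4 ] Mz -0.019 xyz mm [ 490.74 -171.41  296.75] turn 49.0
((483.9456787109375, -144.57943725585938), (13.655593872070312, 28.84389305114746), 15.5608491897583) 0.12407285529364992
```

```bash
python3 -m handwheel '[[[0,0,0.5,0],[0,0,1,0],[0,0,2,0],[0,0,2,0],[0,0,2,0],[0,0,2,0],[0,0,2,0],[0,0,0,0],[0,0,0,0],[0,0,0,0]]]'
python3 - <<'E'
from h import *
s=r.get_state();f=r.grab_frame("wrist");W=cloud(f,s);Z=W[...,2];R=np.hypot(W[...,0]-.4909,W[...,1]+.1708)
B=W[(Z>.115)&(Z<.135)&(R<.055)];print("bar",cv2.minAreaRect((B[:,:2]*1e3).astype(np.float32)),np.percentile(B[:,2],[5,50,95]))
D=W[(Z>.085)&(Z<.1)&(R<.03)];print("disc",np.median(D[:,2]));cv2.imwrite("pics/w5.png",f["frame"])
E
```

```text
t: 25.85
eef_pos: [0.4907, -0.1714, 0.4109]
tool_rot: [0.61, 0.793, -0.0, -0.001]
contact_force: [-0.5, -0.2, 0.0]
opening: 0.0347
grip_force: 0.0
bar ((491.17706298828125, -170.6376495361328), (13.597457885742188, 82.43611145019531), 14.606432914733887) [0.12121263 0.12405246 0.12541672]
disc 0.09265236795277623
```

View pics/w5.png

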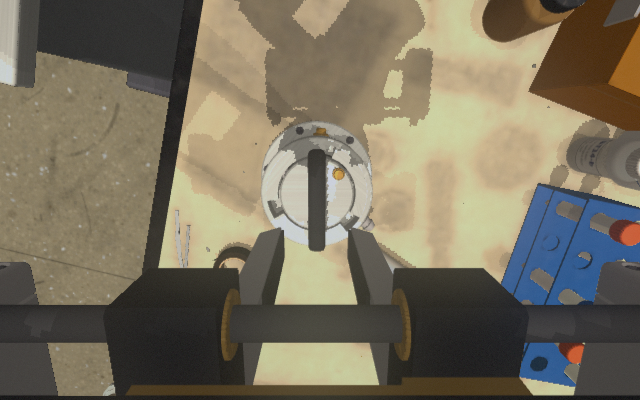

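The lid sits level and centred in the bowl with its bar at px (317,200). It has turned about 49° past the notch, and the fingers are clear of it.

```bash
python3 -c "
from workcell import r
print(r.job_done())"
```

```text
the job is handed in; nothing more can be done
None
```

I handed the job in at about 26 s: the lid is seated level and centred in the bowl, turned about 49° clockwise with an estimated 11–15 N on the pins, and released; I made no contact with the bystanders that I noticed, but did not re-measure their positions, and no verdict came back.

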